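# Slide a flat filter cassette off its tray and click it into the analyser's inlet dock

### The arm

A 6-joint arm with a two-finger parallel gripper is mounted at the origin on the work surface. World frame = base frame: x ahead of the robot, y to its left, z up, the work surface at z = 0. Lengths are in mm, angles in rad, forces in N, time in s.
With the tool pointing down it reaches from about 225 to 875 mm from the base axis. Payload 3.4 kg.
Tool frame: the origin (TCP) lies at the very end of the fingers, on their centre line; the grasp point (between the pads) lies 19 mm behind it (r.tcp_to_grasp is the distance from the TCP to the grasp point, in mm); z points along the fingers, y is the line along which they close (so a half turn about z gives the same grasp; the last joint's range is limited). The gripper opens to 85 mm and grips with 20 to 120 N. Pads are 22 mm wide; open, the fingers measure 114 mm over their backs; the gripper's body (76 mm by 85 mm) begins 54 mm behind the grasp point. The pads swing forward as they close: fully open they stand 13 mm farther back than shut.
Start: joints at [-1.432, 0.276, 1.505, -0, 1.361, -0.121], TCP at [147.708, -555.738, 231.328] pointing down, gripper open.
Joint ranges: [-2.89, 2.89], [-0.75, 2.08], [0.22, 2.7], [-1.18, 4.32], [0.11, 2.71], [-2.7, 2.7]. Speed limits (rad/s): [2.57, 2.57, 3.14, 3.14, 3.14, 3.14].

### API

Orientations are given as [roll, pitch, yaw] about the fixed x, y, z axes, in that order (R = Rz(yaw) Ry(pitch) Rx(roll)).
In Python, from workcell import r, optics gives the robot as it stands.
- The arm moves only by the tool drive_tool, never from a script. Its argument "steps" is a list of rows, each a list of 4 numbers: the shift along the tool's x, y, z in units of 25 mm (1.0 is 25 mm), then the turn about the tool's z in units of 8 degrees (1.0 is 8 degrees). In form: [[tx, ty, tz, roll], ...]. A call has 1 to 5 rows; each row shifts and turns the commanded pose from where the row before left it, along the tool's axes as they then stand; what a row does not reach is not made up. A row lasts 1/10 s, in which the tool goes at most 50 mm and 8.59 degrees, less where a joint would pass 70% of its speed; a pose out of reach is approached as far as the arm can. A call is refused whole if a number of a shift passes 1 or a number of a turn 1, either way. A call with a gripper value outside its range is refused whole. "gripper" is the closure, from 0 (fully open) to 1 (shut), set as the call begins (left out, the last holds). The fingers move at their own pace and stop on an object; the grip force is fixed at half the most. Time passes only in rows, so rows that do not move let the fingers close. It gives the time, the measured TCP pose, the force, the opening and the grip force at its end, in the units of the state.
- r.state(): the state, without advancing time (a new reading comes with each control period).
- optics.capture(name): name is "side" or "top" or "wrist"; returns a dict with "pixels" (480x640x3 uint8, red, green, blue), "mtx" (3x3 intrinsics, pixels), "extrinsics" (4x4, takes a point from camera to world coordinates); the wrist camera has in their place "mount" (4x4, takes a point from camera to tool coordinates, whose origin is the TCP and whose axes are the flange's). Camera axes: x right, y down, z forward; pixel columns grow to the right and rows downward; lengths in mm; the calibration is good to about 2 mm. A picture is of the moment at which its call begins: read the wrist's pose just before it. There is no depth.
- r.close_job(): hands the job in; it is judged then, once.
Trained networks look in the newest picture that a camera, given by its name, has taken for a name from the list of things; names that differ only in an ending like _2 or _b are one class to them, and where a whole thing is asked for, a point or a joint stands for the part that bears it (a point fixed in the world has none). Each returns a list of dicts, best first, with "p" (0 to 1); they miss things now and then, are a little off and sometimes report something else, mostly with a low value. They report only what shows in the picture. A call takes as long as a camera call. They do not tell look-alikes from the thing itself.
- optics.silhouettes(camera, target): "mask" (480x640 bool, what is visible of it) and "bbox" ([centre column, centre row, width, height] in pixels, round what is visible of it).
The state is a dict: "t": time; "q": joint angles; "joint_velocities": joint speeds; "joint_torque": joint torques, N m; "tcp_pos": TCP position; "ee_rot": TCP orientation; "force": force on the tool from outside, world axes, zero at the start; "moment": the same for the moment, N m; "width": finger opening in mm; "grip_force": force on a finger pad.
Only numpy, scipy, OpenCV 4.12 (cv2) and the standard library are available. Lean on these libraries where they do the work, as an engineer would, in place of code of your own. Each camera call takes 0.05 s, during which the arm holds its last target. There are 200 camera calls.

### The job

Slide the flat blue filter cassette along the railed tray until about a third of it, the ribbed tail, sticks out past the tray's open front edge with the cassette still lying flat, so that it can be taken hold of there. Push it, plain end first, into the yellow dock all the way to the stop, so that the orange sprung roller clicks into its side notch and holds it, and let go. Do not drop the cassette and leave the other things on the table where they are.

Things in the scene. Friction and masses are not known exactly. Their poses are not given: they have to be found in the camera images.
- cassette: Flat blue filter cassette, 130 long (x) x 60 wide (y) x 8 mm thick, about 120 g, white pleats on top, five black ribs at the tail. Origin: centre of its underside. +x points to the plain lead end (first into the dock), -x to the ribbed tail. It starts lying in the tray, tail towards the tray's front edge and 5 to 40 mm back from it.
- cassette_lead (a point): Middle of the cassette's lead end face (4 mm above its underside), 48 mm wide, upright; the corners are chamfered 6 mm at 45 degrees. Each side has a notch 6 mm deep centred 22 mm behind this end (20 mm wide at its mouth, 8 mm at its bottom).
- cassette_tail (a point): Middle of the cassette's tail end face (4 mm above its underside), 60 mm wide, upright; from here the sides are straight for 98 mm.
- tray: Fixed grey box with finned sides, 200 (x) x 90 (y) mm; origin: centre of its underside. Its flat top, 80 mm above the table, is the tray: two aluminium rails along x, 66 mm apart inside, 12 mm wide, 8 mm high like the cassette, which thus cannot be gripped between them. Both ends are open; the front (-x) is a sheer edge roughly facing the robot.
- tray_edge (a point): Middle of the tray's open front edge, on the tray floor (100 mm from the tray's centre along -x, 80 mm above the table). Axes as the tray's. The cassette slides out here along -x; it would tip off beyond 65 mm of overhang.
- dock: Fixed yellow dock, 120 mm wide (y), 95 long (x), grey manifold 95 mm high behind. Origin: on the table below the middle of the mouth; +x points inwards. Floor 70 mm above the table; walls 63 mm apart; lips along both sides (44 mm apart, tops 86 mm above the table) leave 11 mm of height for the cassette. Nothing stands before the mouth.
- dock_mouth (a point): Middle of the mouth plane at floor level (70 mm above the table). The first 12 mm inside are a funnel: at this plane the floor is 5.5 mm lower, the lips 5.5 mm higher and each wall 5.5 mm wider.
- dock_stop (a point): Where the middle of the cassette's lead end face comes when fully home: on the stop wall, 85 mm in from the mouth plane, 74 mm above the table. The last 45 mm of the cassette then stay outside the mouth.
- plunger (a joint): Orange sprung upright roller, 16 mm diameter, in the dock's +y wall, 64.5 mm in from the mouth plane. 0 m = fully out, 6 mm into the channel; grows as it is pushed back (9 mm at most; 2 N at 0, 4 N at 6 mm). Pushing the cassette past takes about 5 to 12 N. It reads 3 to 6 mm against a straight side, under 2.5 mm once clicked into the notch.
- notebook: Blue notebook, 150 x 105 x 14 mm, lying flat; leave alone. Origin: centre of its underside.
- mouse: Black computer mouse, 112 x 60 x 34 mm; leave alone. Origin: centre of its underside.
- tub: White open tub, 72 mm across, 70 mm high, standing; leave alone. Origin: centre of its underside.
- spanner: Steel spanner, 190 mm long, lying flat; leave alone. Origin: on the table below its middle.
Mind the look-alikes: they are no part of the job. Several things look just like the dock: the one meant starts nearest to the robot's base.

How it is judged (in metres and radians):
On the way:
1. The cassette lies flat on the tray with its tail 30 to 62 mm past the front edge (x of cassette_tail in the frame of tray_edge between -0.062 and -0.03 m and z of cassette in the frame of tray_edge between -0.003 and 0.003 m and angle between cassette's own z axis and vertical below 0.06 rad), for 0.2 s.
At the end, for the whole second after the job is handed in: The cassette is in the dock, lead end first and lying flat right way up (tilt below 0.08 rad), its lead end within 3 mm of the stop, within 4 mm sideways and 5 mm in height of its home, at rest, with the roller sprung into the notch (plunger below 2.5 mm) (x of cassette_lead in the frame of dock between 0.082 and 0.088 m and y of cassette_lead in the frame of dock between -0.004 and 0.004 m and z of cassette_lead in the frame of dock between 0.07 and 0.079 m and angle between cassette's own z axis and vertical below 0.08 rad and value of joint plunger below 0.0025 m and linear speed of cassette below 0.02 m/s); the robot touches nothing.
It fails at once if the cassette is dropped (its origin falls below 50 mm above the table) (height (world z) of cassette below 0.05 m).
It fails at once if one of the other loose things (notebook, mouse, tub, spanner) is pushed more than 40 mm from its place (distance of any of notebook, mouse, tub, spanner from where it was at the start of the episode above 0.04 m).
It also fails if it takes over 56 s, if anything falls off the work surface, if the arm or the gripper's body presses on something with over 40 N, if the wrist force passes 120 N, or if a joint passes its speed limit or range.

## Working session

There is one attempt and no reset: what is moved stays moved. The work goes in short steps, Python scripts to look and compute and a tool call to move; the robot and the scene stay as the last step left them, time stands still between calls to the robot, and variables do not carry over. Pictures are saved under pics/ and viewed, at most 10 in all, crops included, and the job is handed in when it is done.

Besides the shell and the picture viewer there is one more tool, called after ">>>" as a command line: name --pt "numbers of a row" for each row, then --argument value for the rest. drive_tool: Moves the arm, as the interface text tells. Its arguments: {"type":"object","properties":{"steps":{"type":"array","items":{"type":"array","items":{"type":"number"}}},"gripper":{"type":"number"}},"required":["steps"]}

```bash
mkdir -p pics; ls; cat > h.py <<'E'
import numpy as np, cv2
from workcell import r, optics
from scipy.spatial.transform import Rotation as R
def cap(n,f=None):
    s=r.state(); c=optics.capture(n)
    if n=="wrist":
        T=np.eye(4);T[:3,:3]=R.from_euler('xyz',s['ee_rot']).as_matrix();T[:3,3]=s['tcp_pos']
        c['E']=T@np.array(c['mount'])
    else: c['E']=np.array(c['extrinsics'])
    c['K']=np.array(c['mtx'])
    if f: cv2.imwrite('pics/'+f,c['pixels'][:,:,::-1])
    return c
def back(c,uv,z):
    uv=np.atleast_2d(uv).astype(float)
    d=np.c_[uv,np.ones(len(uv))]@np.linalg.inv(c['K']).T@c['E'][:3,:3].T
    o=c['E'][:3,3]; return o+d*((z-o[2])/d[:,2:])
def proj(c,P):
    P=np.atleast_2d(P).astype(float); q=(P-c['E'][:3,3])@c['E'][:3,:3]@c['K'].T
    return q[:,:2]/q[:,2:]
E
python3 - <<'E'
from h import *
s=r.state();print(s['t'],s['tcp_pos'],s['ee_rot'],s['width'])
im={n:cap(n,n+'0.png') for n in('top','side','wrist')}
for n in im: print(n,im[n]['E'][:3,3].round(),proj(im[n],[[0,0,0],[300,0,0],[0,300,0]]).round().tolist())
for n in('top','side'):
  for t in('cassette','tray','dock','notebook','mouse','tub','spanner'):
    for d in optics.silhouettes(n,t): 
      m=d['mask'];b=d['bbox']
      rr=cv2.minAreaRect(np.argwhere(m)[:,::-1].astype(np.float32))
      print(n,t,round(d['p'],2),np.round(b).tolist(),np.round(rr[0]),np.round(rr[1]),round(rr[2],1), back(im[n],b[:2],{'cassette':88,'tray':84,'dock':86}.get(t,0))[0][:2].round() if n=='top' else '')
E
```

```text
pics
0.0 [ 147.63291984 -555.19028164  230.44850864] [-3.13982244e+00 -2.41101442e-04  2.59777125e-01] 85.2543120642157
top [ 478.   43. 1000.] [[347.0, 511.0], [345.0, 349.0], [186.0, 512.0]]
side [ 61. 759. 699.] [[613.0, 363.0], [435.0, 297.0], [570.0, 525.0]]
wrist [ 213. -538.  375.] [[-179.0, 213.0], [-224.0, -103.0], [-475.0, 142.0]]
top cassette 0.67 [481.0, 225.0, 47.0, 82.0] [482. 224.] [36. 76.] 10.2 [ 526. -232.]
top tray 0.58 [481.0, 214.0, 82.0, 120.0] [480. 214.] [ 63. 118.] 9.5 [ 546. -233.]
top dock 0.91 [136.0, 146.0, 81.0, 82.0] [135. 146.] [79. 81.] 86.3 [670. 364.]
top dock 0.82 [250.0, 181.0, 81.0, 89.0] [247. 179.] [79. 71.] 75.5 [606. 166.]
top notebook 0.56 [461.0, 333.0, 60.0, 82.0] [461. 334.] [58. 82.] 3.2 [ 328. -218.]
top mouse 0.77 [339.0, 272.0, 32.0, 60.0] [339. 271.] [61. 34.] 86.6 [445.  11.]
top tub 0.72 [350.0, 139.0, 42.0, 44.0] [349. 138.] [40. 40.] 45.0 [696. -14.]
top spanner 0.74 [238.0, 333.0, 25.0, 95.0] [236. 332.] [ 20. 100.] 1.3 [331. 201.]
top spanner 0.43 [247.0, 180.0, 82.0, 86.0] [247. 179.] [79. 71.] 75.7 [620. 182.]
side cassette 0.75 [384.0, 168.0, 65.0, 34.0] [384. 168.] [61. 18.] 22.6 
side tray 0.73 [378.0, 183.0, 98.0, 76.0] [375. 182.] [103.  56.] 21.8 
side dock 0.96 [123.0, 336.0, 124.0, 118.0] [120. 329.] [107. 103.] 45.0 
side dock 0.73 [235.0, 274.0, 91.0, 96.0] [233. 275.] [95. 83.] 17.5 
side notebook 0.87 [453.0, 229.0, 69.0, 45.0] [453. 227.] [64. 36.] 17.1 
side notebook 0.57 [224.0, 269.0, 10.0, 9.0] [224. 268.] [5. 7.] 90.0 
side mouse 0.82 [361.0, 264.0, 68.0, 40.0] [361. 267.] [63. 30.] 17.5 
side tub 0.76 [264.0, 215.0, 37.0, 43.0] [263. 216.] [44. 34.] 90.0 
side tub 0.74 [366.0, 364.0, 113.0, 64.0] [367. 362.] [117.  21.] 26.6 
side tub 0.4 [232.0, 274.0, 94.0, 94.0] [232. 275.] [94. 81.] 17.5 
side spanner 0.6 [367.0, 366.0, 111.0, 63.0] [367. 361.] [115.  21.] 27.6
```

View pics/top0.png

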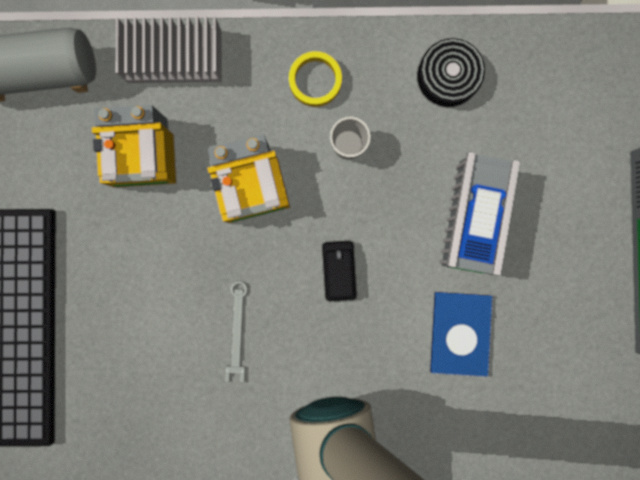

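```bash
python3 - <<'E'
import cv2,numpy as np
a=cv2.imread('pics/top0.png')
A=cv2.resize(a[140:280,430:530],None,fx=4,fy=4,interpolation=2)
B=cv2.resize(a[125:245,195:305],None,fx=3.6,fy=4.667,interpolation=2)
B=cv2.resize(a[125:245,195:305],None,fx=3.6,fy=3.6,interpolation=2)
B=cv2.copyMakeBorder(B,0,A.shape[0]-B.shape[0],0,0,0)
cv2.imwrite('pics/crop0.png',np.hstack([A,B])[:, :800])
E
```

```text
(no output)
```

View pics/crop0.png

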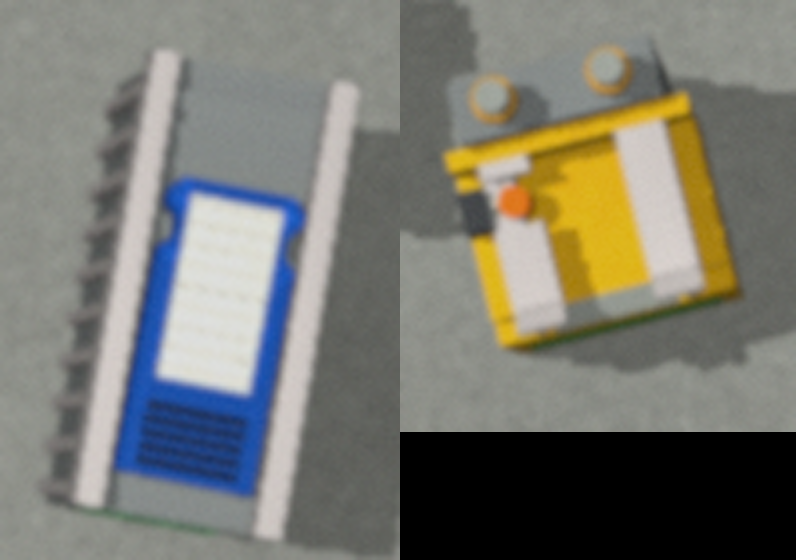

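The top view shows two look-alike docks, at (250,181) and (136,146). The one at (250,181) is nearer the base, about 630 mm against 760 mm, so that is the target. The blue things are the cassette in the tray at (481,225), with pleats and its ribbed tail to the front, and the notebook at (461,333), which is a decoy. The crop confirms both choices: the dock's roller is at about (226,181) on its left (+y) side.

```bash
cat >> h.py <<'E'
def move(p,yaw):
    s=r.state(); M=R.from_euler('xyz',s['ee_rot']).as_matrix()
    y=np.arctan2(M[1,0],M[0,0]); d=(yaw-y+np.pi)%(2*np.pi)-np.pi
    print('now',s['tcp_pos'].round(1) if hasattr(s['tcp_pos'],'round') else s['tcp_pos'],'yaw',round(y,4),'units xyz',(M.T@(np.array(p)-s['tcp_pos'])/25).round(2),'roll',round(-np.degrees(d)/8,2))
E
python3 - <<'E'
from h import *
c=cap('top')
A=lambda x,y:(430+x/4-.4,140+y/4-.4)
B=lambda x,y:(195+(x-400)/3.6-.4,125+y/3.6-.4)
def show(n,p,z):
    P=back(c,p,z)[:,:2];print(n,P.round(1).tolist());return P
ou=show('tray outer FL BL FR BR',[A(75,500),A(152,50),A(283,540),A(358,88)],88)
t=(ou[1]+ou[3]-ou[0]-ou[2]);print('edge',(ou[0]+ou[2])/2,'cen',ou.mean(0),'yaw',np.arctan2(t[1],t[0]),np.linalg.norm(t)/2)
ca=show('cas TL TR',[A(116,468),A(250,495)],88)
show('lead',[A(238,188)],88)
d=show('lips front L R outer/ back',[B(535,325),B(680,290),B(497,165),B(640,127)],86)
t=d[2]+d[3]-d[0]-d[1];print('dock yaw',np.arctan2(t[1],t[0]),'mouth',(d[0]+d[1])/2)
show('roller',[B(514,201)],95)
yt=-0.17; e=(ou[0]+ou[2])/2; u=np.array([np.cos(yt),np.sin(yt)])
l=ca.mean(0)+u*130; print('lead by tail',l, 'overhang now',(ca.mean(0)-e)@u)
p=l+u*26; move([*p,150],yt)
E
```

```text
tray outer FL BL FR BR [[458.5, -174.9], [652.1, -211.0], [440.7, -263.5], [634.8, -299.2]]
edge [ 449.59306326 -219.21212634] cen [ 546.52577059 -237.1388102 ] yaw -0.1828732420993092 197.1528924040287
cas TL TR [[472.1, -192.7], [460.0, -249.8]]
lead [[592.1, -246.9]]
lips front L R outer/ back [[547.5, 196.7], [563.7, 126.8], [624.9, 214.8], [642.6, 145.7]]
dock yaw 0.23152467500136628 mouth [555.60759689 161.79030907]
roller [[606.1, 205.0]]
lead by tail [ 594.19140401 -243.20664646] overhang now 16.573371246665953
now [ 147.7 -555.7  231.3] yaw 0.2598 units xyz [21.42 -7.06  3.25] roll 3.08
```

>>> drive_tool --pt "0 0 0 1" --pt "0 0 0 1" --pt "0 0 0 1" --pt "0 0 0 0.17" --pt "0 0 0 0" --gripper 1

```text
t: 1.4
tcp_pos: [147.7, -555.7, 231.3]
ee_rot: [3.141, -0.0, -0.181]
force: [0.1, 0.0, -0.8]
width: 12.5
grip_force: 0.0
```

```bash
python3 - <<'E'
from h import *
move([619,-247.5,200],-0.183)
E
```

```text
now [ 147.7 -555.7  231.3] yaw -0.1807 units xyz [ 16.33 -15.52   1.25] roll 0.02
```

>>> drive_tool --pt "1 -0.95 0 0" --pt "1 -0.95 0 0" --pt "1 -0.95 0 0" --pt "1 -0.95 0 0" --pt "1 -0.95 0 0"

```text
t: 1.9
tcp_pos: [293.2, -460.9, 231.4]
ee_rot: [3.141, -0.0, -0.181]
force: [0.8, -0.9, 0.1]
width: 0.4
grip_force: 0.0
```

>>> drive_tool --pt "1 -0.95 0 0" --pt "1 -0.95 0 0" --pt "1 -0.95 0 0" --pt "1 -0.95 0 0" --pt "1 -0.95 0 0"

```text
t: 2.4
tcp_pos: [437.9, -366.8, 231.4]
ee_rot: [3.141, -0.0, -0.18]
force: [0.3, -1.4, 0.2]
width: 0.3
grip_force: 0.0
```

>>> drive_tool --pt "0.8 -0.95 0.3 0" --pt "0.6 -0.95 0.3 0" --pt "0.5 -0.95 0.3 0" --pt "0 0 0.3 0" --pt "0 0 0 0"

```text
t: 2.9
tcp_pos: [495.8, -305.6, 200.1]
ee_rot: [-3.141, 0.002, -0.18]
force: [-1.2, 0.4, -0.0]
width: -0.1
grip_force: 0.0
```

```bash
python3 - <<'E'
from h import *
c=cap('wrist','w1.png')
move([619,-247.5,150],-0.183)
for t in('cassette','tray'):
  for d in optics.silhouettes('wrist',t): print(t,d['p'],np.round(d['bbox']))
E
```

```text
now [ 495.8 -306.5  200.8] yaw -0.1813 units xyz [ 4.42 -3.21  2.03] roll 0.01
tray 0.74 [220. 175. 146. 270.]
```

View pics/w1.png

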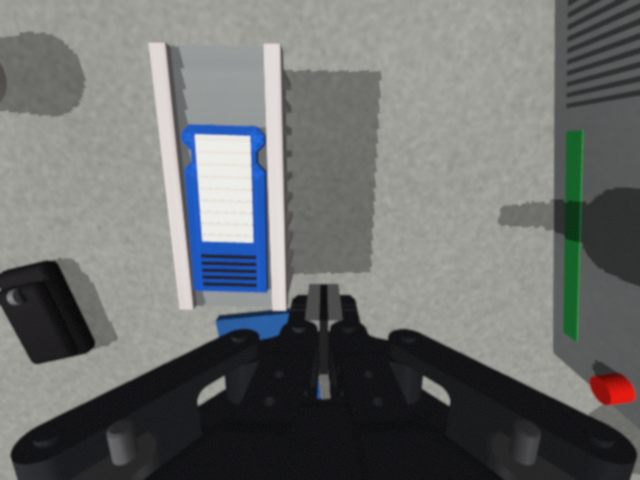

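The wrist view shows the cassette in the tray: lead end at about (225,126), tail at about (231,291), tray front edge at about (232,308).

```bash
python3 - <<'E'
from h import *
c=cap('wrist')
p=back(c,[[224,126],[231,291],[180,308],[285,310],[150,43],[282,44]],88)[:,:2]
print(p.round(1).tolist(),np.linalg.norm(p[0]-p[1]))
v=p[4]+p[5]-p[2]-p[3];y=np.arctan2(v[1],v[0]);print('yaw',y,np.linalg.norm(v)/2,'edge',(p[2]+p[3])/2)
v=p[0]-p[1];print(np.arctan2(v[1],v[0]))
move([*(p[0]+25*np.array([np.cos(y),np.sin(y)])),100],y)
E
```

```text
[[593.2, -251.2], [465.8, -222.9], [458.5, -176.4], [440.4, -263.7], [654.7, -215.2], [637.6, -304.4]] 130.53909278649294
yaw -0.19953438643067584 200.67138194280238 edge [ 449.47138727 -220.01851543]
-0.21818709368489914
now [ 496.  -307.4  201.8] yaw -0.1837 units xyz [ 4.41 -2.91  4.07] roll 0.11
```

>>> drive_tool --pt "1 -0.7 0 0.11" --pt "1 -0.7 0 0" --pt "1 -0.7 0 0" --pt "1 -0.7 0 0" --pt "0.4 -0.1 0 0"

```text
t: 3.6
tcp_pos: [620.4, -255.9, 201.6]
ee_rot: [-3.141, -0.002, -0.197]
force: [-0.8, -0.5, -0.2]
width: -0.2
grip_force: 0.0
```

>>> drive_tool --pt "0 0 1 0" --pt "0 0 1 0" --pt "0 0 1 0" --pt "0 0 0.5 0" --pt "0 0 0 0"

```text
t: 4.1
tcp_pos: [616.6, -256.7, 112.0]
ee_rot: [-3.141, 0.004, -0.199]
force: [1.0, -0.1, 0.6]
width: 0.1
grip_force: 0.0
```

```bash
python3 - <<'E'
from h import *
move([618,-255.0,84],-.2)
c=cap('side')
cv2.imwrite('pics/s1.png',cv2.resize(c['pixels'][100:250,290:490,::-1],None,fx=3,fy=3))
E
```

```text
now [ 616.6 -256.7  112. ] yaw -0.1991 units xyz [ 0.05 -0.08  1.12] roll 0.01
```

View pics/s1.png

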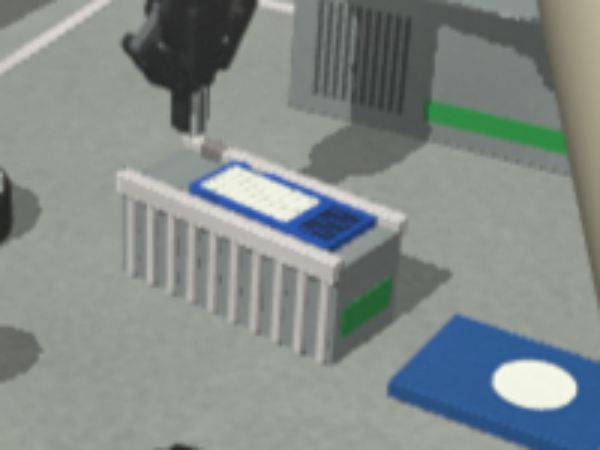

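The fingers hang just behind the cassette's lead end, between the rails (about (195,140) in the crop). Lowering.

>>> drive_tool --pt "0 -0.06 0.5 0" --pt "0 0 0.4 0" --pt "0 0 0.1 0" --pt "0 0 0.1 0" --pt "0 0 0 0"

```text
t: 4.65
tcp_pos: [618.6, -254.8, 86.1]
ee_rot: [-3.142, 0.0, -0.198]
force: [-0.1, 0.0, 0.3]
width: 0.1
grip_force: 0.0
```

```bash
python3 - <<'E'
from h import *
for i in range(4): cap('wrist'); s=r.state(); print(s['tcp_pos'],s['force'])
E
```

```text
[ 618.78286175 -254.92991422   86.4102696 ] [ 0.08838211  0.02035536 -0.28585621]
[ 618.88962584 -255.01626124   86.60294765] [0.44791107 0.0711084  0.37861297]
[ 618.89624707 -255.02053137   86.69269714] [-0.71538393  0.29633175  0.44155958]
[ 618.88140411 -255.01672446   86.74064278] [-0.91643849  0.08860567 -0.00621413]
```

>>> drive_tool --pt "0 0 0.13 0" --pt "0 0 0 0" --pt "-0.2 0 0 0" --pt "-0.2 0 0 0" --pt "-0.2 0 0 0"

```text
t: 5.35
tcp_pos: [603.3, -251.8, 83.1]
ee_rot: [3.142, 0.0, -0.198]
force: [0.3, 0.0, 0.6]
width: -0.1
grip_force: 0.3
```

>>> drive_tool --pt "-0.2 0 0 0" --pt "-0.2 0 0 0" --pt "-0.2 0 0 0" --pt "-0.2 0 0 0" --pt "-0.2 0 0 0"

```text
t: 5.85
tcp_pos: [579.1, -247.0, 83.2]
ee_rot: [3.141, -0.0, -0.198]
force: [0.3, -0.3, -0.6]
width: 0.2
grip_force: 0.3
```

>>> drive_tool --pt "-0.2 0 0 0" --pt "-0.2 0 0 0" --pt "-0.2 0 0 0" --pt "0 0 0 0" --pt "0 0 0 0"

```text
t: 6.35
tcp_pos: [564.4, -244.0, 83.0]
ee_rot: [-3.142, 0.0, -0.198]
force: [-0.1, -0.4, -0.7]
width: -0.3
grip_force: 0.0
```

```bash
python3 - <<'E'
from h import *
print(r.state()['tcp_pos'])
c=cap('side')
cv2.imwrite('pics/s2.png',cv2.resize(c['pixels'][100:250,290:490,::-1],None,fx=3,fy=3))
E
```

```text
[ 564.37908254 -244.00694995   83.03234731]
```

View pics/s2.png

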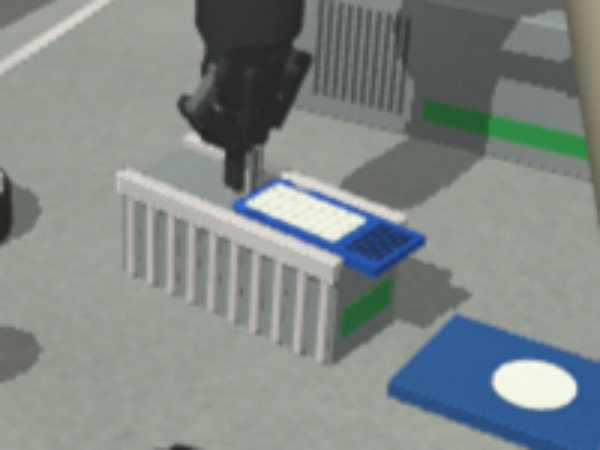

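The cassette now sticks out past the front edge, with its tail corners at about (372,266) and (425,238) in the crop.

```bash
python3 - <<'E'
from h import *
c=cap('side')
p=back(c,[[290+372/3,100+266/3],[290+426/3,100+236/3]],88)[:,:2];print(p)
e=np.array([449.5,-219.7]);u=np.array([np.cos(.198),-np.sin(.198)])
print('tail',p.mean(0),'overhang',(p-e)@u, 'edge check',back(c,[[290+341/3,100+262/3],[290+406/3,100+212/3]],88),'tip-based lead x',(np.array([564.4,-244])-e)@u-11-130)
E
```

```text
[[ 433.03812142 -187.69933413]
 [ 417.22197288 -243.68625768]]
tail [ 425.13004715 -215.6927959 ] overhang [-22.43505831 -26.92906961] edge check [[ 453.39070283 -181.81262876   88.        ]
 [ 442.71928627 -267.98373242   88.        ]] tip-based lead x -23.564897364420503
```

>>> drive_tool --pt "-0.17 0 0 0" --pt "-0.17 0 0 0" --pt "-0.17 0 0 0" --pt "-0.17 0 0 0" --pt "-0.17 0 0 0"

```text
t: 6.95
tcp_pos: [543.4, -239.8, 83.0]
ee_rot: [3.142, 0.0, -0.198]
force: [0.2, -0.0, 0.3]
width: -0.2
grip_force: 0.3
```

>>> drive_tool --pt "0 0 0 0" --pt "0 0 0 0" --pt "0 0 0 0" --pt "0.4 0 0 0" --pt "0.4 0 -1 0"

```text
t: 7.45
tcp_pos: [561.9, -242.8, 105.2]
ee_rot: [-3.139, 0.007, -0.198]
force: [-0.2, -0.2, -0.2]
width: 0.2
grip_force: 0.0
```

>>> drive_tool --pt "0 0 -1 0" --pt "-1 0 -1 0" --pt "-1 0 -1 0" --pt "-1 0 -1 0" --pt "-1 0 -1 0" --gripper 0

```text
t: 7.95
tcp_pos: [465.3, -224.2, 234.1]
ee_rot: [3.141, -0.001, -0.198]
force: [0.1, -0.5, -0.5]
width: 72.6
grip_force: 0.0
```

>>> drive_tool --pt "-1 0 0 0" --pt "-1 0 0 0" --pt "-1 0 0 0" --pt "-1 0 0 0" --pt "0 0 0 0"

```text
t: 8.45
tcp_pos: [365.3, -203.6, 233.4]
ee_rot: [-3.142, 0.001, -0.199]
force: [-0.3, 0.5, 0.2]
width: 85.7
grip_force: 0.0
```

```bash
python3 - <<'E'
from h import *
cap('wrist');print(r.state()['tcp_pos']); cap('wrist','w2.png')
E
```

```text
[ 367.23079299 -204.46985659  233.56776077]
```

View pics/w2.png

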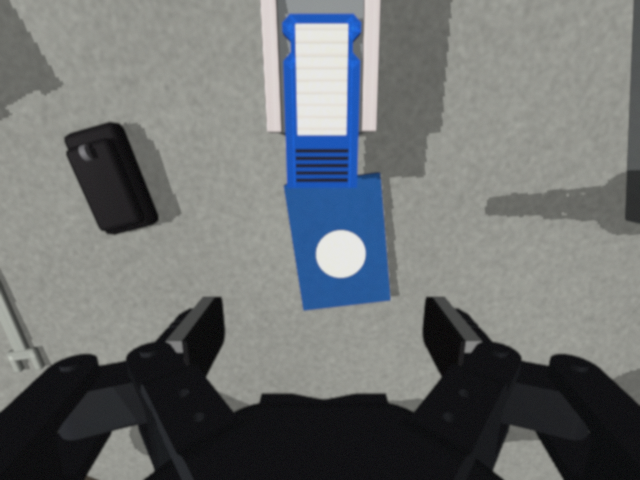

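The wrist view shows the tail at row 188 (columns 287–357), the rail fronts at row 131, and the cassette straight in the tray.

```bash
python3 - <<'E'
from h import *
cap('wrist');c=cap('wrist')
p=back(c,[[287,188],[357,188],[272,131],[371,131],[322,14]],88)[:,:2]
print(p.round(1).tolist()); t=(p[0]+p[1])/2; e=(p[2]+p[3])/2
v=p[4]-t; y=np.arctan2(v[1],v[0]); print('overhang',np.linalg.norm(t-e),'len',np.linalg.norm(v),'yaw',y,'width',np.linalg.norm(p[0]-p[1]))
y=-.2; u=np.array([np.cos(y),np.sin(y)])
move([*(t+u*20),150],y); move([*(t+u*20),60],y)
E
```

```text
[[411.4, -181.6], [399.5, -240.8], [459.3, -179.9], [443.2, -260.1], [533.7, -237.0]]
overhang 46.658085105556246 len 130.7835256645055 yaw -0.19907198585496835 width 60.39891857257775
now [ 368.7 -205.1  233.4] yaw -0.198 units xyz [ 2.28 -0.05  3.34] roll 0.01
now [ 368.7 -205.1  233.4] yaw -0.198 units xyz [ 2.28 -0.05  6.94] roll 0.01
```

>>> drive_tool --pt "0.76 -0.02 0 0" --pt "0.76 -0.02 0 0" --pt "0.76 0 0 0" --pt "0 0 1 0" --pt "0 0 1 0"

```text
t: 9.15
tcp_pos: [425.9, -215.6, 182.6]
ee_rot: [3.141, -0.002, -0.197]
force: [-0.5, 0.1, -0.3]
width: 85.6
grip_force: 0.0
```

>>> drive_tool --pt "0 0 1 0" --pt "0 0 1 0" --pt "0 0 0.9 0" --pt "0 0 0 0" --pt "0 0 0 0"

```text
t: 9.65
tcp_pos: [424.4, -215.0, 110.5]
ee_rot: [-3.141, 0.0, -0.198]
force: [0.0, 0.1, 0.6]
width: 85.3
grip_force: 0.0
```

```bash
python3 - <<'E'
from h import *
for i in range(4):c=cap('wrist','w3.png')
move([424.9,-215.3,60],-.199)
E
```

```text
now [ 424.5 -215.3  111.8] yaw -0.198 units xyz [ 0.01 -0.01  2.07] roll 0.01
```

View pics/w3.png

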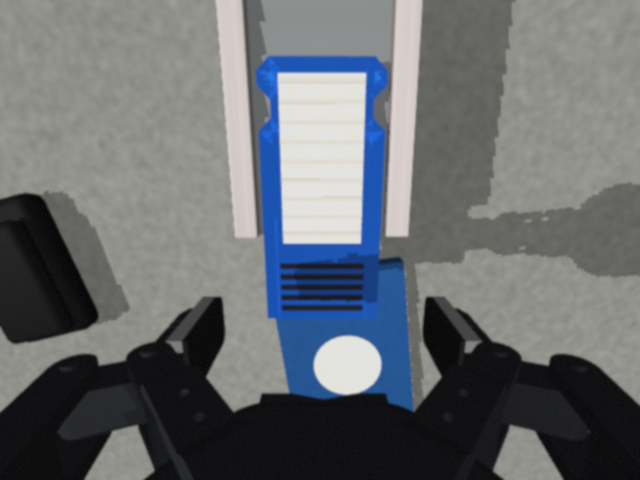

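The cassette is centred between the fingers (column 322 against 324). Descending and gripping.

>>> drive_tool --pt "0 0 0.7 0" --pt "0 0 0.7 0" --pt "0 0 0.7 0" --pt "0 0 0 0" --pt "0 0 0 0"

```text
t: 10.35
tcp_pos: [423.9, -215.0, 58.8]
ee_rot: [3.141, -0.001, -0.198]
force: [0.4, 0.5, -0.5]
width: 85.4
grip_force: 0.0
```

>>> drive_tool --pt "0 0 0 0" --pt "0 0 0 0" --pt "0 0 0 0" --pt "0 0 0 0" --pt "0 0 0 0" --gripper 1

```text
t: 10.85
tcp_pos: [424.2, -215.2, 59.3]
ee_rot: [3.141, -0.002, -0.198]
force: [-1.1, 0.1, 4.8]
width: 58.5
grip_force: 62.9
```

>>> drive_tool --pt "0 0 0 0" --pt "0 0 0 0" --pt "0 0 0 0" --pt "0 0 0 0" --pt "0 0 0 0"

```text
t: 11.35
tcp_pos: [424.2, -215.2, 59.3]
ee_rot: [3.141, -0.002, -0.198]
force: [-1.0, -0.5, 5.7]
width: 58.9
grip_force: 62.9
```

>>> drive_tool --pt "0 0 -0.2 0" --pt "0 0 -0.4 0" --pt "0 0 -0.8 0" --pt "0 0 -1 0" --pt "0 0 -1 0"

```text
t: 11.85
tcp_pos: [423.2, -214.5, 144.4]
ee_rot: [-3.142, 0.0, -0.198]
force: [-0.9, -0.4, -1.6]
width: 58.6
grip_force: 64.4
```

>>> drive_tool --pt "0 0 -1 -0.5" --pt "0 0 -0.6 -0.8" --pt "0 0 0 -0.8" --pt "0 0 0 -0.7" --pt "0 0 0 -0.3"

```text
t: 12.35
tcp_pos: [423.3, -214.6, 183.9]
ee_rot: [3.141, -0.0, 0.237]
force: [-0.5, 1.4, -0.3]
width: 58.9
grip_force: 64.4
```

```bash
python3 - <<'E'
from h import *
s=r.state();print(s['tcp_pos'],s['width'],s['grip_force'],s['force'])
move([390,122,190],.235)
E
```

```text
[ 423.28874282 -214.6100373   183.92133796] 58.852156371995356 64.4065797328949 [-0.53763698  1.42401615 -0.26913136]
now [ 423.3 -214.6  183.9] yaw 0.2374 units xyz [  1.87 -13.4   -0.25] roll 0.02
```

>>> drive_tool --pt "0 -0.5 0 0" --pt "0.1 -0.9 0 0" --pt "0.1 -0.9 0 0" --pt "0.1 -0.9 0 0" --pt "0.1 -0.9 0 0"

```text
t: 12.85
tcp_pos: [408.4, -110.9, 183.3]
ee_rot: [-3.141, 0.0, 0.233]
force: [0.1, 0.8, -1.1]
width: 58.8
grip_force: 64.4
```

>>> drive_tool --pt "0.2 -0.9 0 0" --pt "0.2 -0.9 0 0" --pt "0.2 -0.9 0 0" --pt "0.2 -0.9 0 0" --pt "0.1 -0.9 0 0"

```text
t: 13.35
tcp_pos: [404.3, 3.7, 183.3]
ee_rot: [-3.141, -0.0, 0.234]
force: [0.3, -0.5, -1.2]
width: 59.1
grip_force: 64.4
```

>>> drive_tool --pt "0.2 -0.9 0 0" --pt "0.2 -0.9 0 0" --pt "0.2 -0.9 0 0" --pt "0.1 -0.9 0 0" --pt "0 -0.9 0 0"

```text
t: 13.85
tcp_pos: [395.0, 116.9, 183.3]
ee_rot: [-3.141, 0.0, 0.234]
force: [0.6, 0.5, -0.6]
width: 58.9
grip_force: 64.4
```

>>> drive_tool --pt "0 -0.3 0 0" --pt "0 0 0 0" --pt "0 0 0 0" --pt "0 0 0 0"

```text
t: 14.25
tcp_pos: [394.3, 122.0, 183.1]
ee_rot: [3.141, -0.0, 0.234]
force: [0.4, -0.6, -1.7]
width: 58.6
grip_force: 64.5
```

```bash
python3 - <<'E'
from h import *
cap('wrist');c=cap('wrist','w4.png');move([390,122,190],.235)
E
```

```text
now [394.4 122.1 183. ] yaw 0.2333 units xyz [-0.17 -0.04 -0.28] roll -0.01
```

View pics/w4.png

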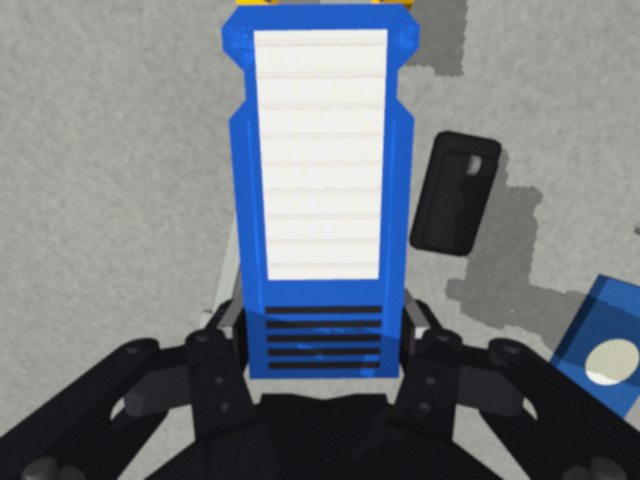

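The cassette is held straight at column 324. The dock's yellow mouth is just visible at the top, and the cassette hides the rest. Solving for the in-hand pose.

```bash
cat >> h.py <<'E'
def inhand(c,img,obj):
    ok,rv,tv=cv2.solvePnP(np.float32(obj),np.float32(img),c['K'],None)
    T=np.eye(4);T[:3,:3]=cv2.Rodrigues(rv)[0];T[:3,3]=tv[:,0]
    e=cv2.projectPoints(np.float32(obj),rv,tv,c['K'],None)[0][:,0]-np.float32(img)
    return T,e
E
python3 - <<'E'
from h import *
cap('wrist');c=cap('wrist')
obj=[[-65,30,8],[-65,-30,8],[33,30,8],[33,-30,8],[65,24,8],[65,-24,8],[59,30,8],[59,-30,8],[53,30,8],[53,-30,8]]
img=[[249,378],[400,378],[230,119],[413,118],[238,6],[405,7],[222,27],[419,25],[222,46],[418,46]]
T,e=inhand(c,img,obj);print(e.round(1).tolist())
W=c['E']@T; M=np.array(c['mount'])@T
print('tool frame: x axis',M[:3,0].round(3),'z',M[:3,2].round(3),'origin',M[:3,3].round(1))
print('world lead',(W@[65,0,4,1]).round(1),'tail',(W@[-65,0,4,1]).round(1))
# reference check: w3 pose
img3=[[268,318],[378,318],[261,134],[386,133]]
T3,e=inhand(c,img3,obj[:4]);M=np.array(c['mount'])@T3;print('ref (flat) z axis',M[:3,2].round(3),'x',M[:3,0].round(3),M[:3,3].round(1))
E
```

```text
[[-0.10000000149011612, 1.100000023841858], [-1.399999976158142, -0.699999988079071], [-1.2000000476837158, -0.4000000059604645], [1.399999976158142, -0.699999988079071], [2.0999999046325684, -1.899999976158142], [-3.700000047683716, -3.799999952316284], [-0.30000001192092896, 0.10000000149011612], [0.8999999761581421, 1.0], [1.399999976158142, 3.299999952316284], [0.6000000238418579, 2.200000047683716]]
tool frame: x axis [ 1.    -0.008  0.005] z [ 0.005  0.009 -1.   ] origin [ 45.3  -0.5 -21.9]
world lead [501.4 148.6 208.6   1. ] tail [375.2 117.5 209.3   1. ]
ref (flat) z axis [ 0.012 -0.002 -1.   ] x [1.    0.    0.012] [43.2 -0.2 31.9]
```

The cassette is held flat: its lead is 110 mm ahead of the TCP and its underside is about 21 mm above it. Next I offset to the right so the wrist camera can see the dock past the cassette.

>>> drive_tool --pt "0.5 0.8 0 0" --pt "0.6 0.8 0 0" --pt "0.6 0.8 0 0" --pt "0.6 0.8 0 0" --pt "0.5 0.8 0 0"

```text
t: 14.95
tcp_pos: [486.6, 40.6, 182.9]
ee_rot: [3.141, -0.0, 0.234]
force: [-0.1, 0.5, -1.4]
width: 58.9
grip_force: 64.5
```

>>> drive_tool --pt "0 0 0 0" --pt "0 0 0 0" --pt "0 0 0 0"

```text
t: 15.25
tcp_pos: [484.6, 42.1, 182.8]
ee_rot: [-3.141, 0.001, 0.234]
force: [-0.9, 0.7, -0.7]
width: 58.7
grip_force: 64.6
```

```bash
python3 - <<'E'
from h import *
cap('wrist');c=cap('wrist','w5.png');print(r.state()['tcp_pos'])
np.savez('w5.npz',E=c['E'],K=c['K'])
E
```

```text
[484.67346035  42.31004407 182.99731942]
```

View pics/w5.png

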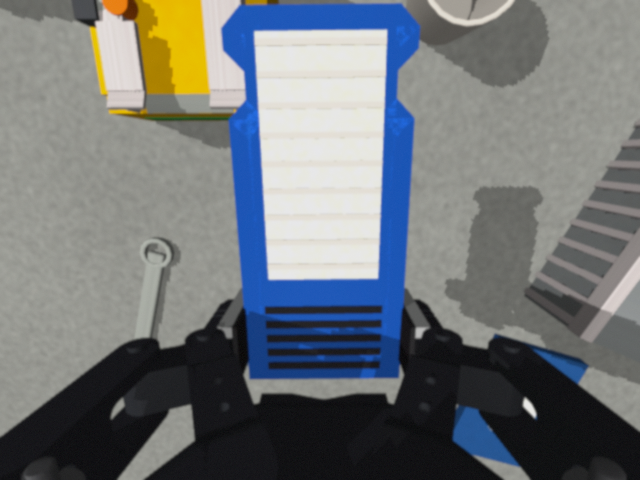

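The wrist view shows the dock mouth at rows 90–110. The lip inner edges are at about columns 143 and 210, and the roller is at (117,3). Reading the edges numerically.

```bash
python3 - <<'E'
from h import *
a=cv2.imread('pics/w5.png').astype(int)
for v in (30,75,85): print(v,[ (u,*a[v,u][[0,2]]) for u in list(range(96,108,2))+list(range(126,148,2))+list(range(200,214,2))])
for u in(115,125,225,175): print(u,[(v,*a[v,u][[0,2]]) for v in range(84,122,2)])
E
```

```text
30 [(96, np.int64(137), np.int64(229)), (98, np.int64(213), np.int64(226)), (100, np.int64(216), np.int64(225)), (102, np.int64(215), np.int64(224)), (104, np.int64(219), np.int64(227)), (106, np.int64(214), np.int64(224)), (126, np.int64(210), np.int64(221)), (128, np.int64(210), np.int64(221)), (130, np.int64(215), np.int64(225)), (132, np.int64(210), np.int64(221)), (134, np.int64(167), np.int64(176)), (136, np.int64(72), np.int64(82)), (138, np.int64(43), np.int64(129)), (140, np.int64(2), np.int64(171)), (142, np.int64(0), np.int64(171)), (144, np.int64(0), np.int64(170)), (146, np.int64(0), np.int64(170)), (200, np.int64(0), np.int64(232)), (202, np.int64(37), np.int64(232)), (204, np.int64(153), np.int64(226)), (206, np.int64(208), np.int64(222)), (208, np.int64(210), np.int64(220)), (210, np.int64(209), np.int64(220)), (212, np.int64(211), np.int64(221))]
75 [(96, np.int64(136), np.int64(159)), (98, np.int64(68), np.int64(220)), (100, np.int64(0), np.int64(231)), (102, np.int64(44), np.int64(231)), (104, np.int64(167), np.int64(228)), (106, np.int64(215), np.int64(225)), (126
[... 3590 characters left out ...]
9), np.int64(79))]
175 [(84, np.int64(0), np.int64(219)), (86, np.int64(0), np.int64(216)), (88, np.int64(0), np.int64(223)), (90, np.int64(0), np.int64(224)), (92, np.int64(21), np.int64(221)), (94, np.int64(106), np.int64(178)), (96, np.int64(130), np.int64(135)), (98, np.int64(120), np.int64(123)), (100, np.int64(111), np.int64(114)), (102, np.int64(111), np.int64(113)), (104, np.int64(108), np.int64(112)), (106, np.int64(108), np.int64(111)), (108, np.int64(108), np.int64(110)), (110, np.int64(106), np.int64(109)), (112, np.int64(88), np.int64(106)), (114, np.int64(31), np.int64(95)), (116, np.int64(15), np.int64(86)), (118, np.int64(32), np.int64(40)), (120, np.int64(61), np.int64(69))]
```

```bash
python3 - <<'E'
from h import *
d=np.load('w5.npz');c=dict(E=d['E'],K=d['K'])
L=back(c,[[134.7,30],[140.9,75],[142.6,85]],86)[:,:2];Rr=back(c,[[203,30],[207.4,75],[208.4,85]],86)[:,:2]
for q in(L,Rr): v=q[2]-q[0];print(np.arctan2(v[1],v[0])-np.pi*np.sign(np.arctan2(v[1],v[0])),q.round(1).tolist())
F=back(c,[[115,89.5],[125,89.5],[225,88.7]],86)[:,:2]; G=back(c,[[175,93.5]],70)[:,:2]; H=back(c,[[175,112.5],[225,112]],64.5)[:,:2]; I=back(c,[[120,107],[225,106.5]],91.5)[:,:2]
v=F[0]-F[2];print('front yaw',np.arctan2(v[1],v[0])-np.pi/2)
y=.233;u=np.array([np.cos(y),np.sin(y)]);n=np.array([-u[1],u[0]])
print('lat L,R',(L@n).round(1),(Rr@n).round(1),'x12 lips',(F@u).round(1),'x12 floor',(G@u).round(1),'x0 floor',(H@u).round(1),'x0 lip?',(I@u).round(1))
m=np.array([555.6,161.8]);print('top est',m@u,m@n)
s=r.state();p=np.array(s['tcp_pos'])[:2];print('tcp',p@u,p@n,s['ee_rot'])
E
```

```text
0.24571738578396163 [[594.7, 192.6], [569.4, 186.4], [563.5, 184.8]]
0.24938449575754662 [[604.8, 150.2], [579.6, 143.8], [573.7, 142.3]]
front yaw 0.24172672988521926
lat L,R [50.1 49.9 49.6] [6.5 6.1 6. ] x12 lips [588.2 588.2 588.8] x12 floor [588.2] x0 floor [576.1 576.6] x0 lip? [576.7 577.2]
top est 577.9458366167445 29.14120686195634
tcp 481.3459369137633 -70.74314111763267 [-3.14130084e+00  5.41927447e-04  2.35302095e-01]
```

```bash
cat >> h.py <<'E'
yd=.244;ud=np.array([np.cos(yd),np.sin(yd)]);nd=np.array([-ud[1],ud[0]]);mouth=np.array([568.6,163.55])-12.3*ud
def dk(x,l,z): return [*(mouth+x*ud+l*nd),z]
E
python3 - <<'E'
from h import *
print(mouth);move(dk(-145,-.4,183),.238);move(dk(-145,-.4,51),.238)
E
```

```text
[556.66433343 160.57849138]
now [484.7  42.3 183. ] yaw 0.2353 units xyz [-1.9  -3.86  0.  ] roll -0.02
now [484.7  42.3 183. ] yaw 0.2353 units xyz [-1.89 -3.86  5.28] roll -0.02
```

>>> drive_tool --pt "-0.4 -0.8 0 -0.02" --pt "-0.4 -0.8 0 0" --pt "-0.4 -0.8 0 0" --pt "-0.4 -0.8 0 0" --pt "-0.3 -0.66 0 0"

```text
t: 15.85
tcp_pos: [415.0, 125.6, 183.2]
ee_rot: [-3.141, 0.0, 0.239]
force: [0.1, 0.7, -1.1]
width: 58.5
grip_force: 64.6
```

>>> drive_tool --pt "0 0 0.7 0" --pt "0 0 1 0" --pt "0 0 1 0" --pt "0 0 1 0" --pt "0 0 0.7 0"

```text
t: 16.35
tcp_pos: [415.3, 124.8, 71.9]
ee_rot: [-3.141, 0.001, 0.238]
force: [0.2, -0.4, -0.1]
width: 58.6
grip_force: 64.6
```

>>> drive_tool --pt "0 0 0.5 0" --pt "0 0 0.3 0" --pt "0 0 0 0" --pt "0 0 0 0" --pt "0 0 0 0"

```text
t: 16.85
tcp_pos: [417.3, 124.6, 53.8]
ee_rot: [3.141, -0.002, 0.238]
force: [-0.6, 0.7, -0.7]
width: 58.6
grip_force: 64.6
```

```bash
python3 - <<'E'
from h import *
cap('side');s=r.state();print(s['tcp_pos'],s['ee_rot'],s['grip_force']);move(dk(-135,-.4,50.3),.238)
E
```

```text
[417.34988855 124.57368344  53.77659832] [ 3.14131657e+00 -1.84316003e-03  2.37613159e-01] 64.60615396499634
now [417.3 124.6  53.8] yaw 0.2376 units xyz [ 0.35 -0.04  0.14] roll -0.0
```

>>> drive_tool --pt "0.35 -0.04 0.14 0" --pt "0.4 0 0 0" --pt "0.4 0 0 0" --pt "0.3 0 0 0" --pt "0.3 0 0 0"

```text
t: 17.4
tcp_pos: [459.9, 135.9, 49.4]
ee_rot: [3.142, 0.0, 0.237]
force: [-0.3, 0.3, -1.1]
width: 58.5
grip_force: 64.6
```

>>> drive_tool --pt "0.2 0 0 0" --pt "0.2 0 0 0" --pt "0.2 0 0 0" --pt "0 0 0 0" --pt "0 0 0 0"

```text
t: 17.9
tcp_pos: [473.5, 139.2, 49.5]
ee_rot: [3.141, 0.0, 0.238]
force: [0.2, -0.1, -0.3]
width: 58.7
grip_force: 64.6
```

```bash
python3 - <<'E'
from h import *
s=r.state();print(s['tcp_pos'],s['ee_rot'],s['force'],s['moment']);move(dk(-25,-.4,50.3),.238)
E
```

```text
[473.51578174 139.18570503  49.49062189] [3.14147527e+00 1.51429540e-04 2.37515483e-01] [ 0.15802205 -0.07874377 -0.29519878] [-0.00300837 -0.03143625 -0.01773149]
now [473.5 139.2  49.5] yaw 0.2375 units xyz [ 2.43 -0.03 -0.03] roll -0.0
```

>>> drive_tool --pt "0.25 -0.03 0 0" --pt "0.25 0 0 0" --pt "0.25 0 0 0" --pt "0.2 0 0 0" --pt "0.2 0 0 0"

```text
t: 18.4
tcp_pos: [501.9, 146.8, 49.5]
ee_rot: [3.142, 0.0, 0.237]
force: [-0.2, 0.8, 0.1]
width: 58.6
grip_force: 64.7
```

>>> drive_tool --pt "0.15 0 0 0" --pt "0.15 0 0 0" --pt "0.15 0 0 0" --pt "0.15 0 0 0" --pt "0.15 0 0 0"

```text
t: 18.9
tcp_pos: [508.3, 148.3, 47.9]
ee_rot: [3.141, 0.024, 0.239]
force: [-21.9, -8.7, 11.3]
width: 58.9
grip_force: 65.8
```

>>> drive_tool --pt "0.12 0 0 0" --pt "0.12 0 0 0" --pt "0.12 0 0 0" --pt "0 0 0 0"

```text
t: 19.3
tcp_pos: [529.4, 152.8, 49.6]
ee_rot: [3.141, -0.002, 0.237]
force: [1.8, -2.7, -1.6]
width: 58.6
grip_force: 64.7
```

```bash
python3 - <<'E'
from h import *
s=r.state();print(s['tcp_pos'],s['force'],s['moment']);move(dk(-25,-.4,50.3),.238)
E
```

```text
[529.42224989 152.82818592  49.62906418] [ 1.8364011  -2.7348934  -1.58275502] [-0.31090745 -0.0978284  -0.19776837]
now [529.4 152.8  49.6] yaw 0.2369 units xyz [ 0.13 -0.02 -0.03] roll -0.01
```

>>> drive_tool --pt "0.1 0 0 0" --pt "0.08 0 0 0" --pt "0 0 0 0"

```text
t: 19.6
tcp_pos: [529.9, 153.4, 48.7]
ee_rot: [3.141, 0.007, 0.237]
force: [-5.5, -4.4, 1.2]
width: 58.8
grip_force: 64.8
```

>>> drive_tool --pt "0.08 0 0 0" --pt "0 0 0 0"

```text
t: 19.8
tcp_pos: [529.9, 153.4, 48.6]
ee_rot: [3.141, 0.011, 0.237]
force: [-7.7, -6.0, 4.0]
width: 59.1
grip_force: 65.2
```

```bash
python3 - <<'E'
from h import *
c=cap('wrist');s=r.state();print(s['tcp_pos'],s['force'],s['moment'],s['width']);move(dk(-25,-.4,50.3),.238)
E
```

```text
[529.89862722 153.44433047  48.62927801] [-8.25929161 -6.32193948  3.71707377] [-0.79967558  0.97483124 -0.45094749] 58.93174240815926
now [529.9 153.4  48.6] yaw 0.2371 units xyz [ 0.11 -0.   -0.07] roll -0.01
```

>>> drive_tool --pt "0.1 0 0 0" --pt "0.1 0 0 0" --pt "0 0 0 0"

```text
t: 20.15
tcp_pos: [529.7, 153.4, 48.5]
ee_rot: [3.141, 0.021, 0.237]
force: [-16.1, -8.8, 12.7]
width: 58.7
grip_force: 65.9
```

>>> drive_tool --pt "-0.15 0 0 0" --pt "-0.15 0 0 0" --pt "0 0 0 0" --pt "0 0 0 0"

```text
t: 20.55
tcp_pos: [530.0, 153.6, 49.0]
ee_rot: [3.141, 0.005, 0.237]
force: [-4.3, -3.3, 0.3]
width: 58.7
grip_force: 64.8
```

```bash
python3 - <<'E'
from h import *
s=r.state();print(s['tcp_pos'],s['force'])
a=cap('wrist')['pixels'][:,:,::-1];b=cap('top')['pixels'][110:240,190:310,::-1]
b=cv2.resize(b,(443,480));cv2.imwrite('pics/f.png',cv2.resize(np.hstack([a,b]),(800,355)))
E
```

```text
[529.9796811  153.55875918  48.97024424] [-4.2916435  -3.26176556  0.27469469]
```

View pics/f.png

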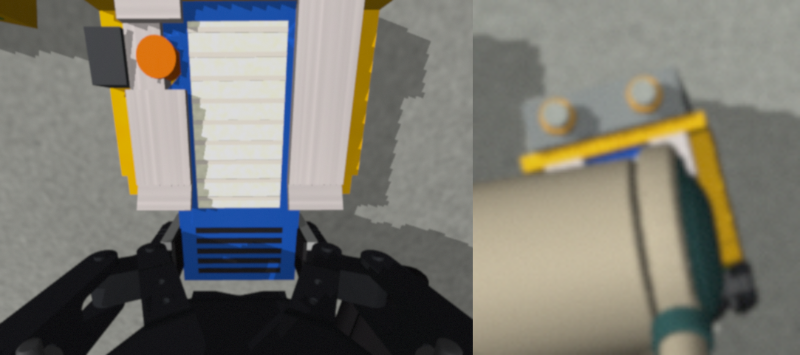

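The cassette is in the dock up to the stop, with the roller in its notch at (157,57) and the ribbed tail outside the mouth. It didn't move under a 20 N push. Releasing.

>>> drive_tool --pt "-0.07 0 0 0" --pt "0 0 0 0" --pt "0 0 0 0"

```text
t: 20.95
tcp_pos: [530.0, 153.6, 49.3]
ee_rot: [3.141, 0.001, 0.237]
force: [-3.2, -4.0, -0.6]
width: 58.9
grip_force: 64.8
```

>>> drive_tool --pt "0 0 0 0" --pt "0 0 0 0" --pt "0 0 0 0" --pt "0 0 0 0" --pt "0 0 0 0" --gripper 0

```text
t: 21.45
tcp_pos: [530.8, 154.0, 49.7]
ee_rot: [3.142, -0.001, 0.238]
force: [-0.6, -0.1, 0.8]
width: 85.7
grip_force: 0.0
```

>>> drive_tool --pt "0 0 0 0" --pt "0 0 0 0" --pt "-0.5 0 0 0" --pt "-1 0 0 0" --pt "-1 0 0 0"

```text
t: 21.95
tcp_pos: [468.1, 138.7, 49.3]
ee_rot: [-3.142, 0.001, 0.237]
force: [-0.2, 0.2, 0.4]
width: 85.5
grip_force: 0.0
```

>>> drive_tool --pt "-1 0 0 0" --pt "-0.5 0 -0.5 0" --pt "0 0 -1 0" --pt "0 0 -1 0" --pt "0 0 -1 0"

```text
t: 22.45
tcp_pos: [431.8, 130.0, 137.8]
ee_rot: [-3.142, 0.001, 0.237]
force: [-0.3, 0.2, 0.5]
width: 85.4
grip_force: 0.0
```

>>> drive_tool --pt "0 0 -1 0" --pt "0 0 -0.5 0" --pt "0 0 0 0" --pt "0 0 0 0" --pt "0 0 0 0"

```text
t: 22.95
tcp_pos: [432.1, 130.1, 173.4]
ee_rot: [-3.141, 0.002, 0.237]
force: [-0.2, 0.4, -0.6]
width: 85.2
grip_force: 0.0
```

```bash
python3 - <<'E'
from h import *
c=cap('wrist'); s=r.state();print(s['tcp_pos'],s['force'],s['width'])
for d in optics.silhouettes('wrist','cassette'): 
    b=d['bbox']; print(d['p'],b)
    t=back(c,[[b[0],b[1]+b[3]/2]],79)[0][:2]-mouth; print('tail in dock',t@ud,t@nd)
# predicted tail (home) pixel
print('expected tail px',proj(c,[dk(-45,0,79)]))
E
```

```text
[432.18647413 130.07335698 173.35466164] [-0.85437729  1.22803324 -0.77852311] 85.12217456639584
0.93 [323.9, 67.2, 90.9, 133.9]
tail in dock -49.49621029119522 -0.1214071128792625
expected tail px [[323.68245841 127.1668416 ]]
```

```bash
python3 - <<'E'
from h import *
c=cap('wrist','w6.png');a=c['pixels'].astype(int)
for u in (288,296,352): print(u,[(v,*a[v,u].tolist()) for v in range(118,142,2)])
print([(v,*a[v,262].tolist()) for v in range(30,100,3)])
for q in([-45,0,79],[-45,0,71],[0,-27,91.5],[12,-27,86],[0,27,91.5],[0,-27,64.5]): print(q,proj(c,[dk(*q)]).round(1))
E
```

```text
288 [(118, 35, 101, 213), (120, 40, 101, 212), (122, 36, 100, 211), (124, 35, 100, 211), (126, 33, 97, 208), (128, 33, 96, 205), (130, 37, 98, 203), (132, 81, 103, 164), (134, 148, 150, 147), (136, 157, 158, 152), (138, 156, 158, 151), (140, 154, 156, 150)]
296 [(118, 32, 84, 175), (120, 38, 57, 102), (122, 41, 43, 51), (124, 35, 65, 127), (126, 33, 86, 183), (128, 32, 90, 188), (130, 30, 87, 184), (132, 77, 98, 153), (134, 142, 143, 141), (136, 153, 153, 146), (138, 154, 154, 147), (140, 152, 152, 146)]
352 [(118, 32, 83, 173), (120, 37, 50, 88), (122, 40, 41, 52), (124, 34, 71, 144), (126, 31, 88, 186), (128, 30, 89, 188), (130, 34, 89, 187), (132, 87, 106, 157), (134, 145, 147, 144), (136, 151, 152, 145), (138, 147, 149, 142), (140, 147, 148, 141)]
[(30, 228, 221, 219), (33, 179, 171, 169), (36, 213, 204, 201), (39, 216, 207, 205), (42, 213, 205, 202), (45, 217, 207, 205), (48, 215, 206, 203), (51, 168, 162, 159), (54, 115, 110, 109), (57, 102, 93, 81), (60, 216, 172, 33), (63, 201, 157, 0), (66, 98, 74, 4), (69, 96, 73, 2), (72, 89, 78, 11), (75, 31, 77, 33), (78, 68, 66, 12), (81, 97, 80, 45), (84, 109, 109, 105), (87, 141, 142, 136), (90, 152, 153, 146), (93, 152, 153, 146), (96, 151, 152, 145), (99, 151, 152, 146)]
[-45, 0, 79] [[323.6 127.7]]
[-45, 0, 71] [[323.6 128.4]]
[0, -27, 91.5] [[367.8  47.3]]
[12, -27, 86] [[367.3  27.9]]
[0, 27, 91.5] [[278.5  48. ]]
[0, -27, 64.5] [[362.8  59. ]]
```

```bash
python3 -c "
from h import *
print(r.close_job())"
```

```text
the job is handed in; nothing more can be done
None
```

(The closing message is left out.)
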